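# Lock the gear jig with the flat driver

## Task

Take the flat-bladed driver from its stand and use it to lock the gear into the jig: set the blade lightly on the sprung slotted screw, feel for the slot by turning it, and once it has dropped in turn the screw clockwise until the bolt is fully out over the gear. Press gently, never driving the screw's spring down to its bottom, leave the gear in its nest, and at the end stand the driver upright in its stand again, fully home.

Things in the scene. Friction and masses are not known exactly. Their poses are not given: they have to be found in the camera images.
- jig: Clamping jig fixed to the table: aluminium base 130 (x) x 80 x 10 mm with a 50 x 50 mm grey lock housing (top at z 34 mm) at its -x end; on that a dark steel bushing, 38 mm across, bore 25 mm, rim at z 54 mm. In the bore, 4 mm under the rim, is a slotted brass screw head filling it. A gear lies in a nest at the +x end. Origin: centre of the underside; x from lock to gear, z up.
- screw_top (a point): Centre of the screw head's top face, spring relaxed: 50 mm above the table, on the upright screw axis, 35 mm from the jig's origin along its -x. Axes are the jig's and do not show the slot. The slot runs right across the head, 4.8 mm wide, 5 mm deep; at the start it points anywhere within 42 degrees either side of the jig's x axis.
- plunge (a joint): How far the screw head is pushed down on its spring, m: 0 relaxed, 0.006 bottomed. 1 N to start plus 2 N per mm; over 0.0055 (12 N) counts as driven to the bottom. Once the blade drops into the slot the head springs up round it.
- bolt (a joint): Travel of the steel bolt (14 wide, 8 mm high, at z 25 mm) that the screw drives out of the housing over the gear, m: 0 withdrawn (start), 0.018 at its stop, over 0.0155 is fully out; 0.015 m per rad. The screw turns clockwise from above, 1.2 rad in all, against 0.08 N m of friction: a blade rubbing lightly on the head does not turn it, and it stays where left.
- gear (a point): Orange printed gear, 40 mm across and 9 mm thick, lying loose in the jig's nest on the base plate; this point is its centre, half-way up, 14.5 mm above the table.
- driver_handle (a point): Flat-bladed driver, 122 mm long, 55 to 90 g, upright in the stand, blade down. This point: centre of its black square handle, 22 x 22 mm, 56 mm high, flats across the driver's x and y; z points up. Under the handle a round collar, 28 mm across, its underside 62 mm above the blade's end, rests on the stand's top; below it a 7 mm round shank.
- driver_tip (a point): Centre of the driver blade's end, 94 mm below the handle's centre; axes as the handle's. The blade is 12 mm wide along the driver's y, and along its x 1.8 mm thick at the end, 3 mm from 6 mm up.
- stand_mouth (a point): Centre of the mouth of the square hole (18 x 18 mm, over 65 mm deep) in the top face (46 x 46 mm) of the grey driver stand fixed to the table; 72 mm above the table. With the driver home its handle centre is 32 mm above this point; the hole leaves it about 3 mm of play sideways.

How it is judged:
By the outcome, as a careful person would: the job done as asked, in the order asked, and still so for the second after the job is handed in, with the robot touching nothing.
It also fails if it takes over 72 s, if anything falls off the work surface, if the arm or the gripper's body presses on something with over 40 N, if the wrist force passes 120 N, or if a joint passes its speed limit or range.

## Robot

A 6-joint arm with a two-finger parallel gripper is mounted at the origin on a cart in front of the work surface, level with it; the furniture and walls round the work are solid. World frame = base frame: x ahead of the robot, y to its left, z up, the work surface at z = 0. Lengths are in mm, angles in rad, forces in N, time in s.
With the tool pointing down it reaches from about 350 to 975 mm from the base axis. Payload 4.9 kg.
Tool frame: the origin (TCP) lies at the very end of the fingers, on their centre line; the grasp point (between the pads) lies 19 mm behind it; z points along the fingers, y is the line along which they close (so a half turn about z gives the same grasp; the last joint's range is limited). The gripper opens to 85 mm and grips with 20 to 120 N. Pads are 22 mm wide; open, the fingers measure 114 mm over their backs; the gripper's body (76 mm by 85 mm) begins 54 mm behind the grasp point. The pads swing forward as they close: fully open they stand 13 mm farther back than shut.
Start: joints at [1.082, 0.053, 1.613, -0, 1.476, -0.119], TCP at [225.882, 582.734, 231.304] pointing down, gripper open.
Joint ranges: [-3.01, 3.01], [-1.01, 2.22], [0.06, 2.58], [-1.02, 4.17], [0.09, 2.62], [-3.14, 3.14]. Speed limits (rad/s): [2.57, 2.57, 3.14, 3.14, 3.14, 3.14].

## Interface

Orientations are given as a rotation vector (axis times angle).
In Python, from cell import * gives the robot as it stands.
- The arm moves only by the tool move_arm, never from a script. Its argument "deltas" is a list of rows, each a list of 7 numbers: the shift along the tool's x, y, z in cm, then the turn, a rotation vector about the tool's x, y, z in degrees, then the opening, from 0 (shut) to 1 (fully open). In form: [[x, y, z, wx, wy, wz, grip], ...]. A call has 1 to 20 rows; each row is the pose to reach, as a shift and turn from the pose commanded when the call began, along the tool's axes at that moment; what a row does not reach only later rows make up. A row lasts 1/8 s, in which the tool goes at most 62.5 mm and 10.7 degrees, less where a joint would pass 70% of its speed; a pose out of reach is approached as far as the arm can. A call with a gripper value outside its range is refused whole. The fingers move at their own pace and stop on an object; "newtons" is the grip in N (left out, the last holds). Time passes only in rows, so rows that repeat a pose let the fingers close. It gives the time, the measured TCP pose, the force and the opening at its end, in the units of the state.
- get_state(): the state, without advancing time (a new reading comes with each control period).
- camera(name): name is "scene" or "top" or "wrist"; returns (picture, depth): 384x512x3 uint8, red, green, blue; 384x512 float32, mm along the optical axis (not along the pixel's ray), 0 where there is no reading.
- camera_params(name): a dict with "camera_matrix" (3x3 intrinsics, pixels), "rvec" (rotation vector, rad) and "tvec" (3), from world to camera coordinates, as OpenCV has them; the wrist camera has in their place "mount" (4x4, takes a point from camera to tool coordinates, whose origin is the TCP and whose axes are the flange's). Camera axes: x right, y down, z forward; pixel columns grow to the right and rows downward; lengths in mm; the calibration is good to about 2 mm. A picture is of the moment at which its call begins: read the wrist's pose just before it. camera_params takes no time and is no camera call.
- job_done(): hands the job in, once; it reports no verdict.
The state is a dict: "time_s": time; "joint_positions": joint angles; "dq": joint speeds; "joint_efforts": joint torques, N m; "tool_pos": TCP position; "tool_rot": TCP orientation; "force": force on the tool from outside, world axes, zero at the start; "ft_torque": the same for the moment, N m; "finger_gap": opening from 0.0 (shut) to 1.0 (fully open).
Only numpy, scipy, OpenCV 4.12 (cv2) and the standard library are available. Lean on these libraries where they do the work, as an engineer would, in place of code of your own. Each camera call takes 0.05 s, during which the arm holds its last target. There are 200 camera calls.

## Working session

There is one attempt and no reset: what is moved stays moved. The work goes in short steps, Python scripts to look and compute and a tool call to move; the robot and the scene stay as the last step left them, time stands still between calls to the robot, and variables do not carry over. Pictures are saved under pics/ and viewed, on a budget of 10 in all, crops included, one or two more only if the job needs it, and the job is handed in when it is done.

Besides the shell and the picture viewer there is one more tool, called after "Request:" by a JSON object that holds its "api" and its "payload". move_arm: Moves the arm, as the interface text tells. Its arguments: {"type":"object","properties":{"deltas":{"type":"array","items":{"type":"array","items":{"type":"number"}}},"newtons":{"type":"number"}},"required":["deltas"]}

```bash
mkdir -p pics; ls; python3 - <<'E'
from cell import *
import cv2,numpy as np
s=get_state();print(s)
for n in("scene","top","wrist"):
    p,d=camera(n);np.savez(f"{n}.npz",p=p,d=d);print(n,camera_params(n))
    cv2.imwrite(f"pics/{n}0.png",p[:,:,::-1])
a=[cv2.imread(f"pics/{n}0.png") for n in("scene","top")]
E
```

```text
pics
{'time_s': 0.0, 'joint_positions': array([ 1.08201654e+00,  5.33437668e-02,  1.61430773e+00, -1.08433420e-07,
        1.47594573e+00, -1.19005685e-01]), 'dq': array([-5.14509923e-04, -1.56933422e-04, -6.94033602e-05,  6.39764857e-04,
       -6.93801507e-04,  6.52762326e-04]), 'joint_efforts': array([-1.94888678e-03, -3.93687665e+01, -3.70172918e+01, -2.06074205e-04,
        7.02439065e-03,  3.12659074e-05]), 'tool_pos': array([225.59070058, 582.20869624, 230.06290708]), 'tool_rot': array([-5.77425763e-01, -3.08745963e+00,  3.00396762e-03]), 'force': array([0.13011817, 0.16256112, 0.18567982]), 'ft_torque': array([0.02502979, 0.06474885, 0.03005469]), 'finger_gap': 1.0007669466013462}
scene {'camera_matrix': array([[368.22683034,   0.        , 254.85818865],
       [  0.        , 368.22683034, 197.27019074],
       [  0.        ,   0.        ,   1.        ]]), 'rvec': array([ 2.23678379, -0.91396885,  0.36464048]), 'tvec': array([-568.95252255,  135.95758493,  822.1966843 ])}
top {'camera_matrix': array([[474.12917221,   0.        , 255.22634427],
       [  0.        , 474.12917221, 185.49422478],
       [  0.        ,   0.        ,   1.        ]]), 'rvec': array([ 2.14378802, -2.18283163,  0.0538319 ]), 'tvec': array([-288.69698386,  519.31567192,  929.51016989])}
wrist {'camera_matrix': array([[292.01174296,   0.        , 254.63780836],
       [  0.        , 292.01174296, 189.85690657],
       [  0.        ,   0.        ,   1.        ]]), 'mount': array([[-6.46425609e-04, -9.55324930e-01, -2.95556866e-01,
         7.48625559e+01],
       [ 9.99999739e-01, -7.13345517e-04,  1.18594151e-04,
         2.39944412e-02],
       [-3.24130114e-04, -2.95556712e-01,  9.55325141e-01,
        -1.43085604e+02],
       [ 0.00000000e+00,  0.00000000e+00,  0.00000000e+00,
         1.00000000e+00]])}
```

View pics/top0.png

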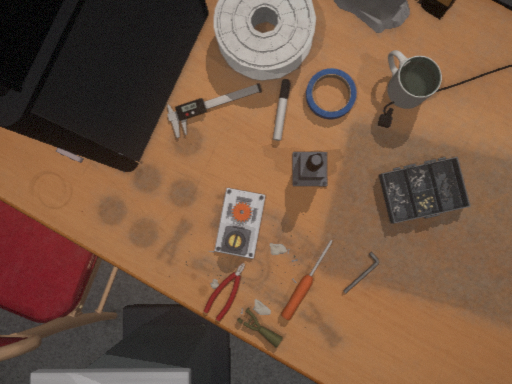

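View pics/scene0.png

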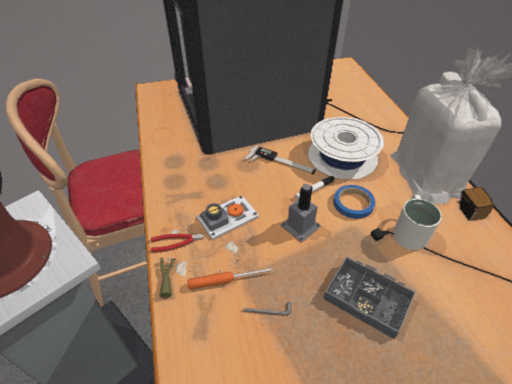

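The top view shows the jig, with the gear at (242,212) and the screw at (236,240). The driver handle is at (316,160), in the stand at (310,170). The scene view agrees. The big black box is beyond the work.

```bash
cat > h.py <<'E'
import cv2,numpy as np
from cell import *
from scipy.spatial.transform import Rotation as R
def ext(n,s=None):
    """world->cam R,t,K"""
    c=camera_params(n);K=c["camera_matrix"]
    if n!="wrist": return cv2.Rodrigues(c["rvec"])[0],c["tvec"],K
    M=c["mount"];T=np.eye(4);T[:3,:3]=R.from_rotvec(s["tool_rot"]).as_matrix();T[:3,3]=s["tool_pos"]
    W=np.linalg.inv(T@M);return W[:3,:3],W[:3,3],K
def ray(e,px,z):
    Rm,t,K=e;px=np.atleast_2d(px).astype(float)
    d=np.c_[px,np.ones(len(px))]@np.linalg.inv(K).T@Rm;c=-Rm.T@t
    return c+d*((z-c[2])/d[:,2])[:,None]
def proj(e,P):
    Rm,t,K=e;q=np.atleast_2d(P)@Rm.T+t;q=q@K.T;return q[:,:2]/q[:,2:]
def blob(m,near,rad):
    n,l,st,c=cv2.connectedComponentsWithStats(m.astype(np.uint8))
    k=[i for i in range(1,n) if st[i,4]>8 and np.hypot(*(c[i]-near))<rad]
    k=max(k,key=lambda i:st[i,4]);return l==k,c[k],st[k]
E
python3 - <<'E'
from h import *
p=np.load("top.npz")["p"];e=ext("top");hsv=cv2.cvtColor(p,cv2.COLOR_RGB2HSV)
m=(hsv[...,0]<14)&(hsv[...,1]>170)&(hsv[...,2]>120)
b,c,s=blob(m,(242,212),15);print("gear",c,s,ray(e,c,19))
m=(hsv[...,0]>18)&(hsv[...,0]<32)&(hsv[...,1]>90);b,c,s=blob(m,(236,240),12);print("brass",c,s,ray(e,c,50))
m=(hsv[...,2]<45);b,c,s=blob(m,(316,160),15);print("handle",c,s,ray(e,c,132))
b2,c,s=blob(m,(236,240),15);print("bush",c,s,ray(e,c,54))
m=(hsv[...,1]<40)&(hsv[...,2]>150)
b,c,s=blob(m,(240,225),20);r=cv2.minAreaRect(np.argwhere(b)[:,::-1].astype(np.float32));print("base",r)
print(ray(e,cv2.boxPoints(r),10))
print(ray(e,[[292,150],[328,150],[310,187]],72), ray(e,[[130,165]],200))
o=np.hstack([cv2.resize(p[180:265,205:275],None,fx=6,fy=6),cv2.resize(p[140:195,285:335],None,fx=6,fy=6)[:, :] if 0 else cv2.resize(p[140:225,285:335],None,fx=6,fy=6)])
cv2.imwrite("pics/crop1.png",o[:,:,::-1])
E
```

```text
gear [241.07878788 211.54545455] [234 204  16  16 165] [[ 462.5310706  -269.17122871   19.        ]]
brass [231.27272727 239.86363636] [229 235   6  11  44] [[ 407.96604801 -251.60342975   50.        ]]
handle [313.45454545 167.45454545] [309 166  10   5  22] [[ 534.10144703 -404.14874048  132.        ]]Traceback (most recent call last):
  File "<stdin>", line 7, in <module>
  File "h.py", line 19, in blob
    k=max(k,key=lambda i:st[i,4]);return l==k,c[k],st[k]
ValueError: max() iterable argument is empty
```

```bash
python3 - <<'E'
from h import *
f=np.load("top.npz");p,d=f["p"],f["d"];e=ext("top");Rm,t,K=e
v,u=np.mgrid[:384,:512];q=np.stack([u*d,v*d,d],-1)@np.linalg.inv(K).T;P=(q-t)@Rm;Z=P[...,2]
hsv=cv2.cvtColor(p,cv2.COLOR_RGB2HSV)
for nm,(a,b,c,dd),lo,hi in(("handle",(290,145,335,190),122,142),("stand",(285,145,335,195),66,78),("bush+brass",(215,225,260,258),45,60),("base",(205,180,275,265),6,14),("house",(205,180,275,265),30,38)):
    m=np.zeros(Z.shape,bool);m[b:dd,a:c]=(Z[b:dd,a:c]>lo)&(Z[b:dd,a:c]<hi)
    if not m.any(): print(nm,"none");continue
    r=cv2.minAreaRect(P[m][:,:2].astype(np.float32))
    print(nm,m.sum(),np.median(P[m],0).round(1),"rect",np.round(r[0],1),np.round(r[1],1),round(r[2],1))
print("black box",P[100,100],P[160,130],P[90,180])
print("spool",P[30,265],"mug",P[75,415],"table",P[200,290])
o=np.hstack([cv2.resize(p[180:265,205:275],None,fx=6,fy=6,interpolation=2),cv2.resize(p[140:225,285:335],None,fx=6,fy=6,interpolation=2)])
cv2.imwrite("pics/crop1.png",o[:,:,::-1])
E
```

```text
handle 160 [ 547.  -408.6  132.4] rect [ 547.9 -409. ] [22.1 21.8] 12.5
stand 357 [ 538.7 -400.3   71.7] rect [ 547.1 -408.2] [43.6 44.4] 88.6
bush+brass 290 [ 406.8 -258.6   51.6] rect [ 406.7 -259. ] [34.4 36.2] 89.9
base 1506 [ 450.3 -273.1    9.5] rect [ 430.3 -279.7] [113.4 145.2] 77.5
house 346 [ 409.3 -261.7   33.1] rect [ 407.8 -258.8] [49.8 52. ] 78.4
black box [618.93459158 -85.06694275 295.27397918] [564.06898985 -59.37823562  62.61469157] [ 716.72272074 -144.96860032    2.00723201]
spool [ 840.97612716 -323.29209889   -1.59472066] mug [ 733.01621231 -625.48546834    9.18700328] table [ 484.51336171 -367.18563938    2.24937152]
```

View pics/crop1.png

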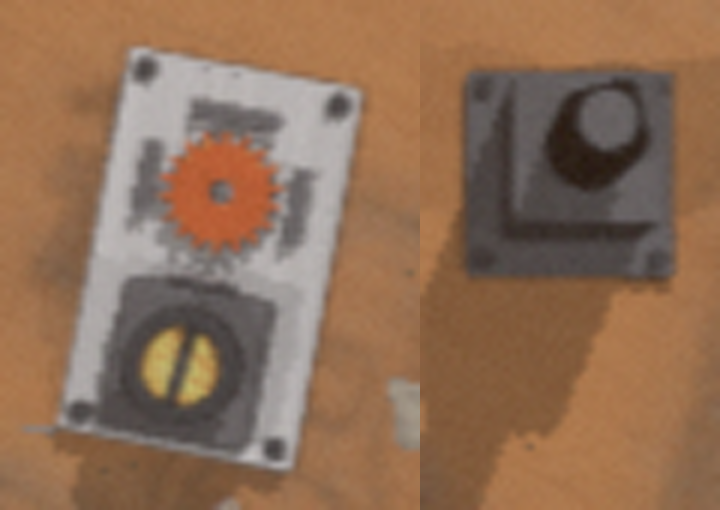

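The crop shows the jig pointing up the image with its slotted brass screw at crop (180,365), the slot nearly along the jig's x axis. The handle in the stand at crop (605,125) looks rounded from here.

```bash
cat >> h.py <<'E'
def todelta(pos,yaw,s=None,p0=None):
    """tool-down pose with tool x at world yaw(deg): shift cm & turn deg from the current tool axes"""
    s=s or get_state();R0=R.from_rotvec(s["tool_rot"]);p0=s["tool_pos"] if p0 is None else p0
    y=np.radians(yaw);c,n=np.cos(y),np.sin(y)
    Rt=R.from_matrix(np.array([[c,n,0],[n,-c,0],[0,0,-1]]))
    return np.r_[R0.inv().apply(np.array(pos)-p0)/10,(R0.inv()*Rt).as_rotvec(degrees=True)].round(2)
def yaw(s): 
    x=R.from_rotvec(s["tool_rot"]).as_matrix();return np.degrees(np.arctan2(x[1,0],x[0,0])),x[:,2].round(4)
E
python3 - <<'E'
from h import *
f=np.load("top.npz");d=f["d"];Rm,t,K=ext("top")
v,u=np.mgrid[:384,:512];P=(np.stack([u*d,v*d,d],-1)@np.linalg.inv(K).T-t)@Rm
m=(P[...,2]>40)&(u<205)&(v<175)&(d>0);print("box",P[m].min(0),P[m].max(0),len(P[m]))
for y0 in range(-140,400,40):
    k=m&(abs(P[...,1]-y0)<20)
    if k.any(): print(y0,"minx",P[k][:,0].min().round(),"zmax",P[k][:,2].max().round())
f=np.load("scene.npz");d=f["d"];Rm,t,K=ext("scene")
P=(np.stack([u*d,v*d,d],-1)@np.linalg.inv(K).T-t)@Rm
m=(P[...,2]>40)&(d>0)&(u<345)&(v<150)&(P[...,0]<1000);print("scene box",P[m].min(0),P[m].max(0))
for y0 in range(-140,800,40):
    k=m&(abs(P[...,1]-y0)<20)
    if k.any(): print(y0,"minx",P[k][:,0].min().round(),"zmax",P[k][:,2].max().round())
s=get_state();print("yaw",yaw(s))
for Y in(-30,0,90): print(todelta((500,-400,260),Y,s))
E
```

```text
box [ 541.17016119 -205.79901156   40.00336005] [875.78062838  14.34937283 560.77904918] 26326
-140 minx 690.0 zmax 447.0
-100 minx 607.0 zmax 561.0
-60 minx 548.0 zmax 540.0
-20 minx 541.0 zmax 459.0
20 minx 553.0 zmax 222.0
scene box [ 181.80352687 -349.15244761   40.00665442] [967.29004561 698.54667973 419.56049249]
-140 minx 689.0 zmax 403.0
-100 minx 602.0 zmax 412.0
-60 minx 546.0 zmax 420.0
-20 minx 541.0 zmax 417.0
20 minx 551.0 zmax 403.0
60 minx 583.0 zmax 389.0
100 minx 606.0 zmax 373.0
140 minx 634.0 zmax 43.0
180 minx 195.0 zmax 146.0
220 minx 184.0 zmax 293.0
260 minx 183.0 zmax 306.0
300 minx 182.0 zmax 306.0
340 minx 186.0 zmax 126.0
380 minx 200.0 zmax 260.0
420 minx 211.0 zmax 268.0
460 minx 234.0 zmax 276.0
500 minx 263.0 zmax 281.0
540 minx 309.0 zmax 289.0
580 minx 355.0 zmax 295.0
620 minx 336.0 zmax 301.0
660 minx 277.0 zmax 286.0
700 minx 261.0 zmax 104.0
yaw (np.float64(158.80910556907787), array([-8.0e-04, -1.4e-03, -1.0e+00]))
[-6.1080e+01 -8.1680e+01 -2.8500e+00  1.0000e-02 -1.4000e-01 -1.7119e+02]
[-6.1080e+01 -8.1680e+01 -2.8500e+00 -4.0000e-02  1.3000e-01  1.5881e+02]
[-6.108e+01 -8.168e+01 -2.850e+00 -9.000e-02  5.000e-02  6.881e+01]
```

```bash
python3 - <<'E'
from h import *
f=np.load("scene.npz");d=f["d"];e=ext("scene");Rm,t,K=e
v,u=np.mgrid[:384,:512];P=(np.stack([u*d,v*d,d],-1)@np.linalg.inv(K).T-t)@Rm
print("proj origin, tcp, cam pos",proj(e,[[0,0,0],[0,0,150],[226,582,231],[226,582,450]]),-Rm.T@t)
for px in[(20,110),(65,85),(130,130),(90,190),(70,165),(20,250),(40,220),(75,265),(145,100),(170,60),(165,5)]: print(px,P[px[1],px[0]].round())
m=(P[...,2]>40)&(d>0)&(P[...,1]>100)&(P[...,1]<800)
for y0 in range(120,800,40):
    k=m&(abs(P[...,1]-y0)<20)&(P[...,0]<1000)
    if k.any(): print(y0,P[k].min(0).round(),P[k].max(0).round(),u[k].min(),u[k].max(),v[k].min(),v[k].max())
E
```

```text
proj origin, tcp, cam pos [[ 4.86181502e-02  2.58159795e+02]
 [-3.88378311e+01  2.14277029e+02]
 [-3.15377880e+01  4.27600602e+01]
 [-8.27425474e+01 -4.72122764e+01]] [  79.21859533 -730.59218005  691.48991757]
(20, 110) [238. 415.  81.]
(65, 85) [432. 596.  11.]
(130, 130) [ 583.  515. -220.]
(90, 190) [ 310.  361. -266.]
(70, 165) [ 318.  528. -255.]
(20, 250) [ 43. -55.  44.]
(40, 220) [110.  50.  -2.]
(75, 265) [ 111. -134.   -0.]
(145, 100) [592. 332.  -2.]
(170, 60) [761. 406.  58.]
(165, 5) [696. 271. 295.]
120 [617. 102.  41.] [634. 140.  43.] 187 190 106 113
160 [191. 144.  40.] [653. 180. 146.] 39 187 72 170
200 [186. 180.  41.] [669. 220.  96.] 28 184 93 162
240 [183. 220.  41.] [717. 260. 293.] 19 187 7 158
280 [182. 260.  40.] [746. 300. 306.] 12 189 0 152
320 [184. 300.  44.] [220. 340. 124.] 7 30 113 144
360 [188. 340.  40.] [231. 380. 127.] 6 30 104 137
400 [201. 381.  40.] [769. 420. 265.] 5 172 0 126
440 [224. 420.  40.] [742. 460. 273.] 7 163 0 118
480 [251. 460.  40.] [675. 500. 278.] 12 141 0 110
520 [280. 500.  40.] [606. 540. 285.] 18 119 0 101
560 [331. 540.  40.] [534. 580. 292.] 32 94 0 91
600 [376. 580.  40.] [468. 620. 298.] 8 69 0 82
640 [306. 620.  41.] [396. 660. 301.] 0 45 0 83
680 [261. 660.  40.] [327. 699. 189.] 0 22 39 85
```

```bash
python3 -c "
from h import *
print(todelta((547,-409,240),180))"
```

```text
[-6.579e+01 -8.081e+01 -8.500e-01 -9.000e-02 -3.000e-02 -2.119e+01]
```

Request:
{"api": "move_arm", "payload": {"deltas": [[-65.8,-80.8,-0.8,0,0,-21.2,1],[-65.8,-80.8,-0.8,0,0,-21.2,1],[-65.8,-80.8,-0.8,0,0,-21.2,1],[-65.8,-80.8,-0.8,0,0,-21.2,1],[-65.8,-80.8,-0.8,0,0,-21.2,1],[-65.8,-80.8,-0.8,0,0,-21.2,1],[-65.8,-80.8,-0.8,0,0,-21.2,1],[-65.8,-80.8,-0.8,0,0,-21.2,1],[-65.8,-80.8,-0.8,0,0,-21.2,1],[-65.8,-80.8,-0.8,0,0,-21.2,1],[-65.8,-80.8,-0.8,0,0,-21.2,1],[-65.8,-80.8,-0.8,0,0,-21.2,1],[-65.8,-80.8,-0.8,0,0,-21.2,1],[-65.8,-80.8,-0.8,0,0,-21.2,1],[-65.8,-80.8,-0.8,0,0,-21.2,1],[-65.8,-80.8,-0.8,0,0,-21.2,1],[-65.8,-80.8,-0.8,0,0,-21.2,1],[-65.8,-80.8,-0.8,0,0,-21.2,1],[-65.8,-80.8,-0.8,0,0,-21.2,1]]}}

```text
time_s: 2.52
tool_pos: [547.1, -407.8, 238.7]
tool_rot: [0.0, -3.141, -0.002]
force: [0.8, 0.1, 0.4]
finger_gap: 1.0
```

```bash
python3 - <<'E'
from h import *
s=get_state();p,d=camera("wrist");print(s["time_s"],s["tool_pos"],yaw(s),s["joint_positions"],s["force"])
e=ext("wrist",s);Rm,t,K=e
v,u=np.mgrid[:384,:512];P=(np.stack([u*d,v*d,d],-1)@np.linalg.inv(K).T-t)@Rm
for nm,lo,hi in(("handle",127,138),("stand",67,77)):
    m=(P[...,2]>lo)&(P[...,2]<hi)&(np.hypot(P[...,0]-547,P[...,1]+409)<50)
    r=cv2.minAreaRect(P[m][:,:2].astype(np.float32));print(nm,m.sum(),np.median(P[m],0),r)
cv2.imwrite("pics/w1.png",p[:,:,::-1]);np.savez("w1.npz",p=p,d=d)
E
```

```text
2.525 [ 547.11184308 -407.78433033  238.68376541] (np.float64(-179.9829867807038), array([-9.0e-04,  1.2e-03, -1.0e+00])) [-7.49597456e-01  1.82162096e-01  1.46035915e+00  3.16848239e-04
  1.50054376e+00 -2.32071266e+00] [0.80794779 0.05093346 0.42184309]
handle 573 [ 546.74581364 -410.15293957  134.02953938] ((548.71533203125, -410.14471435546875), (22.334135055541992, 22.05206871032715), 13.16152572631836)
stand 1065 [ 538.47007793 -405.21303482   72.49384826] ((548.0791015625, -409.2882385253906), (45.936614990234375, 46.1525764465332), 88.2571792602539)
```

View pics/w1.png

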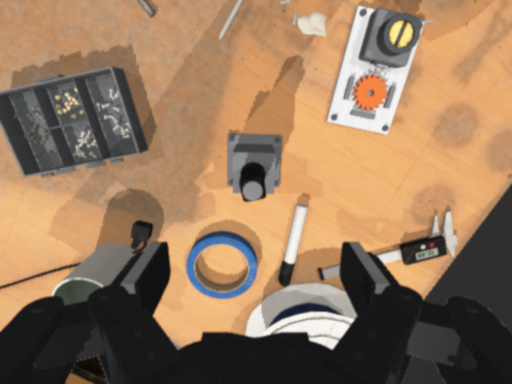

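The wrist view shows the stand at (255,165), the driver handle at (253,185), and the jig and gear top right. I need a closer look at how the handle's flats are turned.

```bash
python3 - <<'E'
from h import *
f=np.load("w1.npz");p,d=f["p"],f["d"]
a=p[120:220,205:305];o=cv2.resize(a,None,fx=5,fy=5,interpolation=2)
o=cv2.convertScaleAbs(o,alpha=2.2,beta=10)
z=d[120:220,205:305];z=np.clip((z-220)*2,0,255).astype(np.uint8);z=cv2.cvtColor(cv2.resize(z,None,fx=3,fy=3,interpolation=0),8)
z=np.vstack([z,np.zeros((200,300,3),np.uint8)])
cv2.imwrite("pics/c2.png",np.hstack([o,z])[:,:,::-1])
E
```

```text
(no output)
```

View pics/c2.png

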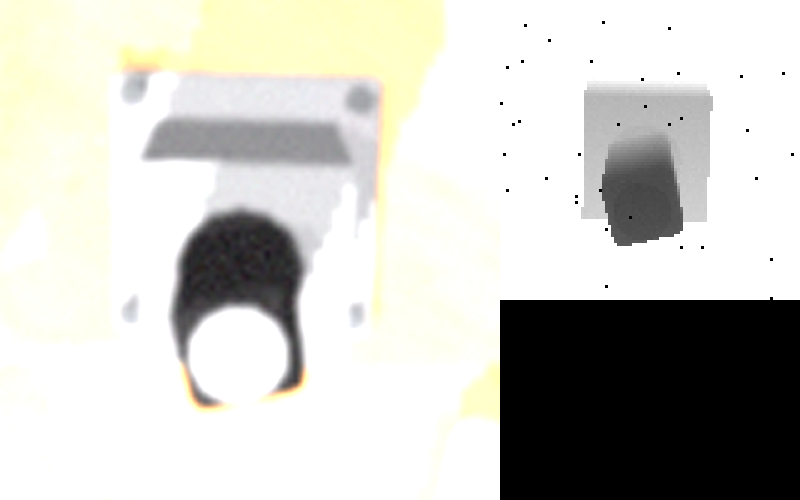

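The handle is square. Its lower edge runs from crop (195,405) to (303,385), so the flats are turned about +12°, matching the rect angles of 12.5° and 13.2°. I'll grasp at yaw 192.5°.

```bash
python3 -c "
from h import *
print(todelta((548,-409.3,87),192.5))"
```

```text
[ -0.09  -0.21  15.2    0.05  -0.02 -12.45]
```

Request:
{"api": "move_arm", "payload": {"deltas": [[-0.1,-0.2,3,0,0,-10,1],[-0.1,-0.2,6,0,0,-12.5,1],[-0.1,-0.2,9,0,0,-12.5,1],[-0.1,-0.2,12,0,0,-12.5,1],[-0.1,-0.2,14,0,0,-12.5,1],[-0.1,-0.2,15.2,0,0,-12.5,1],[-0.1,-0.2,15.2,0,0,-12.5,1]]}}

```text
time_s: 3.45
tool_pos: [548.2, -409.9, 86.8]
tool_rot: [0.343, -3.122, -0.001]
force: [-0.6, 0.1, -0.1]
finger_gap: 1.003
```

Request:
{"api": "move_arm", "payload": {"deltas": [[0,0,0,0,0,0,0],[0,0,0,0,0,0,0],[0,0,0,0,0,0,0],[0,0,0,0,0,0,0],[0,0,0,0,0,0,0],[0,0,0,0,0,0,0],[0,0,0,0,0,0,0],[0,0,0,0,0,0,0]], "newtons": 60}}

```text
time_s: 4.45
tool_pos: [548.7, -410.8, 88.0]
tool_rot: [-0.342, 3.122, -0.001]
force: [-0.6, 0.5, 4.6]
finger_gap: 0.252
```

Request:
{"api": "move_arm", "payload": {"deltas": [[0,0,-1.5,0,0,0,0],[0,0,-3.5,0,0,0,0],[0,0,-6,0,0,0,0],[0,0,-9,0,0,0,0],[0,0,-12,0,0,0,0],[0,0,-14,0,0,0,0],[0,0,-14,0,0,0,0],[0,0,-14,0,0,0,0]]}}

```text
time_s: 5.45
tool_pos: [547.9, -410.0, 225.9]
tool_rot: [0.342, -3.121, -0.003]
force: [0.2, 0.1, -1.2]
finger_gap: 0.251
```

```bash
python3 - <<'E'
from h import *
s=get_state();print(s)
im=[]
for n in("scene","wrist"):
    s=get_state();p,d=camera(n);e=ext(n,s);np.savez(n+"2.npz",p=p,d=d)
    A=R.from_rotvec(s["tool_rot"]).as_matrix();q=proj(e,[s["tool_pos"]+A[:,2]*60]).round()[0].astype(int);print(n,q)
    w,h=40,30
    x=np.clip(q[0],w,511-w);y=np.clip(q[1],h,383-h)
    im.append(cv2.resize(p[y-h:y+h,x-w:x+w],(400,300),interpolation=2))
    if n=="wrist": im.append(cv2.resize(p,(400,300)))
cv2.imwrite("pics/c3.png",np.hstack(im[:2])[:,:,::-1])
E
```

```text
{'time_s': 5.45, 'joint_positions': array([-7.51073855e-01,  1.94149840e-01,  1.46812997e+00,  1.21551099e-05,
        1.48153706e+00, -2.54024696e+00]), 'dq': array([-1.09871145e-05,  1.34620113e-02,  1.50078646e-02,  2.68990589e-04,
       -5.19657701e-04,  1.29908384e-03]), 'joint_efforts': array([ 2.04058760e-02, -4.76075041e+01, -3.88027489e+01,  7.44891604e-04,
       -1.30936163e-02, -1.17101047e-05]), 'tool_pos': array([ 547.87243515, -409.98059473,  225.87171627]), 'tool_rot': array([ 3.42185334e-01, -3.12145016e+00, -2.65952752e-03]), 'force': array([ 0.16544986,  0.11298228, -1.19065692]), 'ft_torque': array([-0.03798809, -0.04715006,  0.04332519]), 'finger_gap': 0.25118352890973106}
scene [307 176]
wrist [255 205]
```

View pics/c3.png

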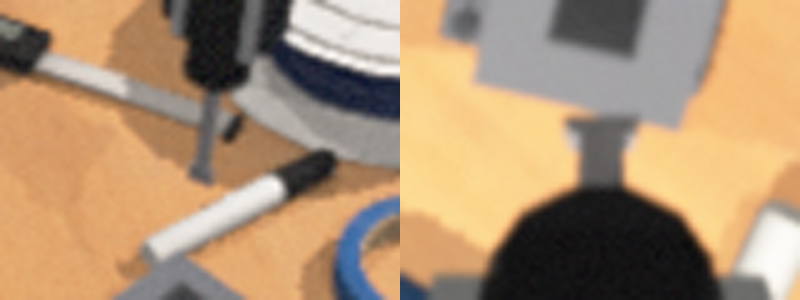

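In the wrist view the blade tip is at full-image (255,199), wide along the image's horizontal, so the blade lies along tool y. Next I'll hover over the screw with the blade about 15° counter-clockwise of the slot and take a close look.

```bash
python3 -c "
from h import *
s=get_state();print(yaw(s),todelta((407.3,-259.2,175),94))"
```

```text
(np.float64(-167.48631606155112), array([-0.0025,  0.0023, -1.    ])) [ 1.043e+01  1.773e+01  5.080e+00  2.000e-02 -2.200e-01  9.851e+01]
```

Request:
{"api": "move_arm", "payload": {"deltas": [[2,3.5,0,0,0,10,0],[4,7,0,0,0,20,0],[6,10.5,0.5,0,0,30,0],[8,14,1,0,0,40,0],[10.4,17.7,2,0,0,50,0],[10.4,17.7,3,0,0,60,0],[10.4,17.7,4,0,0,70,0],[10.4,17.7,5.1,0,0,80,0],[10.4,17.7,5.1,0,0,90,0],[10.4,17.7,5.1,0,-0.2,98.5,0],[10.4,17.7,5.1,0,-0.2,98.5,0],[10.4,17.7,5.1,0,-0.2,98.5,0]]}}

```text
time_s: 7.05
tool_pos: [408.2, -260.0, 175.7]
tool_rot: [2.139, 2.299, 0.0]
force: [0.2, 0.3, -2.3]
finger_gap: 0.252
```

```bash
python3 - <<'E'
from h import *
s=get_state();p,d=camera("wrist");e=ext("wrist",s);np.savez("w3.npz",p=p,d=d,tp=s["tool_pos"],tr=s["tool_rot"])
print(s["tool_pos"],yaw(s),s["force"],s["ft_torque"])
print("pred tip px",proj(e,[s["tool_pos"]+R.from_rotvec(s["tool_rot"]).apply([0,0,77.5])]),"screw px",proj(e,[407.3,-259.2,50]))
cv2.imwrite("pics/w3.png",cv2.resize(p[120:240,175:335],(800,600),interpolation=2)[:,:,::-1])
E
```

```text
[ 408.23008248 -259.99230845  175.69535915] (np.float64(94.12965773375386), array([ 0.0016, -0.0012, -1.    ])) [ 0.15421433  0.26758789 -2.27192055] [-0.01083177 -0.05059404 -0.00659427]
pred tip px [[254.00125986 198.29385714]] screw px [[252.9552524  180.99656202]]
```

View pics/w3.png

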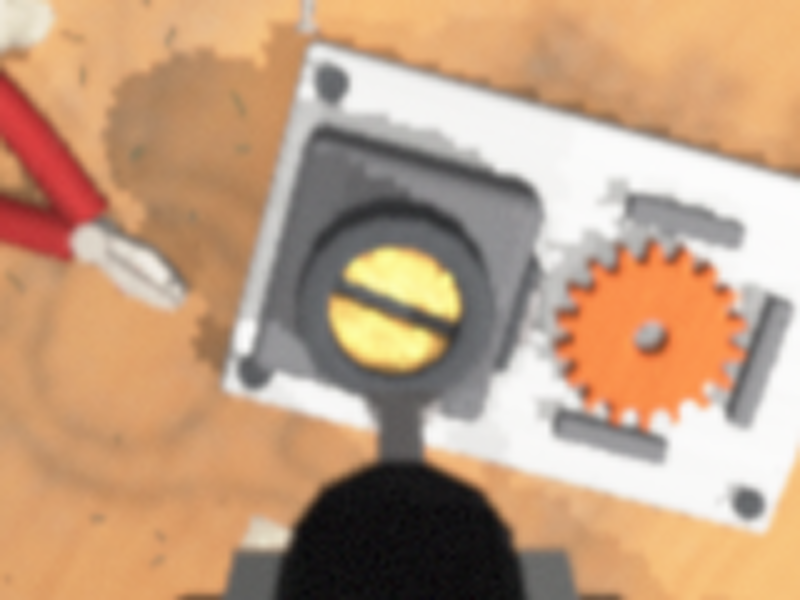

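The picture shows the brass screw at crop (395,310). Its slot runs from (330,288) to (460,330), and the blade end is at (398,395).

```bash
python3 - <<'E'
from h import *
f=np.load("w3.npz");p=f["p"];s=dict(tool_pos=f["tp"],tool_rot=f["tr"]);e=ext("wrist",s)
hsv=cv2.cvtColor(p,cv2.COLOR_RGB2HSV)
m=(hsv[...,0]>17)&(hsv[...,0]<35)&(hsv[...,1]>90)&(hsv[...,2]>120);v,u=np.mgrid[:384,:512]
m&=np.hypot(u-254,v-182)<16
c=cv2.morphologyEx(m.astype(np.uint8),cv2.MORPH_CLOSE,np.ones((9,9)))
k=max(cv2.findContours(c,0,1)[0],key=cv2.contourArea);el=cv2.fitEllipse(k);print(el,ray(e,el[0],50))
h=(c>0)&~m&(np.hypot(u-el[0][0],v-el[0][1])<11);pt=np.argwhere(h)[:,::-1]
W=ray(e,pt,50)[:,:2];l=cv2.fitLine(W.astype(np.float32),cv2.DIST_HUBER,0,.01,.01).ravel();print(len(pt),"slot dir",np.degrees(np.arctan2(l[1],l[0])),l[2:])
print("tip",ray(e,(254.6,198.6),s["tool_pos"][2]-77.5),"gear",ray(e,(175+651/5,120+337/5),19))
E
```

```text
((253.46922302246094, 181.3704376220703), (23.558095932006836, 24.934919357299805), 55.84648895263672) [[ 407.81526216 -259.53461235   50.        ]]
101 slot dir -22.548458 [ 407.99075 -258.7329 ]
tip [[ 408.85238973 -260.30526323   98.19535915]] gear [[ 464.16421914 -270.91776256   19.        ]]
```

Request:
{"api": "move_arm", "payload": {"deltas": [[0.07,-0.06,1.5,0,0,0,0],[0.07,-0.06,3.0,0,0,0,0],[0.07,-0.06,4.0,0,0,0,0],[0.07,-0.06,4.4,0,0,0,0],[0.07,-0.06,4.4,0,0,0,0],[0.07,-0.06,4.4,0,0,0,0]]}}

```text
time_s: 7.85
tool_pos: [408.3, -259.9, 132.9]
tool_rot: [2.139, 2.295, 0.001]
force: [-0.3, 0.3, -0.3]
finger_gap: 0.247
```

Request:
{"api": "move_arm", "payload": {"deltas": [[0,0,0.1,0,0,0,0],[0,0,0.2,0,0,0,0],[0,0,0.3,0,0,0,0],[0,0,0.3,0,0,0,0]]}}

```text
time_s: 8.35
tool_pos: [407.9, -259.6, 129.2]
tool_rot: [2.14, 2.296, 0.001]
force: [0.2, -0.1, -0.8]
finger_gap: 0.25
```

Request:
{"api": "move_arm", "payload": {"deltas": [[0,0,0.1,0,0,0,0],[0,0,0.2,0,0,0,0],[0,0,0.25,0,0,0,0],[0,0,0.25,0,0,0,0]]}}

```text
time_s: 8.85
tool_pos: [408.1, -259.7, 127.0]
tool_rot: [2.14, 2.295, 0.001]
force: [-0.2, 0.5, 1.3]
finger_gap: 0.252
```

```bash
python3 - <<'E'
from h import *
s=get_state();p,d=camera("wrist");e=ext("wrist",s)
print(s["tool_pos"],yaw(s),s["force"],s["ft_torque"])
F=[get_state()["force"][2]]
for i in range(4): camera("top");F.append(get_state()["force"][2])
print(F)
cv2.imwrite("pics/w4.png",cv2.resize(p[140:230,195:315],(800,600),interpolation=2)[:,:,::-1])
E
```

```text
[ 408.06916072 -259.72868576  127.01351978] (np.float64(94.01171081323963), array([ 0.0027, -0.002 , -1.    ])) [-0.15638349  0.45496833  1.26556956] [0.00076203 0.07667814 0.01747159]
[np.float64(1.3233500197280543), np.float64(0.6451223801439944), np.float64(0.4493578013297801), np.float64(0.4739331927274478), np.float64(1.7715017477512947)]
```

Request:
{"api": "move_arm", "payload": {"deltas": [[0,0,0.1,0,0,0,0],[0,0,0.2,0,0,0,0],[0,0,0.2,0,0,0,0]]}}

```text
time_s: 9.48
tool_pos: [408.1, -259.5, 124.6]
tool_rot: [2.14, 2.295, 0.001]
force: [0.3, -0.4, 0.1]
finger_gap: 0.255
```

```bash
cat >> h.py <<'E'
def fz(n=5):
    a=[]
    for i in range(n): camera("top");s=get_state();a.append(np.r_[s["force"],s["ft_torque"],s["tool_pos"]])
    print("mean F,T,pos",np.mean(a,0).round(2),"yaw",yaw(s)[0].round(1),"t",s["time_s"])
E
python3 -c "
from h import *
fz()"
```

```text
mean F,T,pos [ 1.3000e+00  3.4000e-01  1.1100e+00  1.2000e-01 -1.7000e-01 -2.0000e-02
  4.0808e+02 -2.5948e+02  1.2468e+02] yaw 94.0 t 9.725
```

```bash
python3 - <<'E'
from h import *
s=get_state();p,d=camera("wrist");p2,_=camera("top")
a=cv2.resize(p[150:220,205:305],(560,392),interpolation=2)
cv2.imwrite("pics/w5.png",a[:,:,::-1])
E
```

```text
(no output)
```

View pics/w5.png

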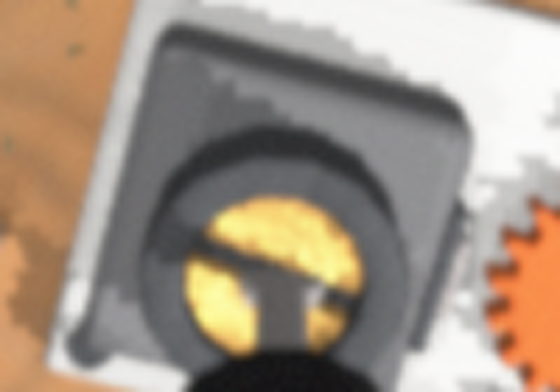

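The close view shows the blade end at about crop (284,285), next to or just at the slot, which runs from (190,240) to (360,300). The force is only about 1 N, so I'll go down in 1 mm steps.

Request:
{"api": "move_arm", "payload": {"deltas": [[0,0,0.1,0,0,0,0],[0,0,0.1,0,0,0,0]]}}

```text
time_s: 10.07
tool_pos: [408.1, -259.6, 123.9]
tool_rot: [2.14, 2.296, 0.001]
force: [0.4, 1.5, 1.9]
finger_gap: 0.252
```

```bash
python3 -c "
from h import *
fz()"
```

```text
mean F,T,pos [ 9.2000e-01  1.7000e+00  1.6300e+00  3.4000e-01 -1.9000e-01 -3.0000e-02
  4.0808e+02 -2.5960e+02  1.2393e+02] yaw 94.0 t 10.325
```

Request:
{"api": "move_arm", "payload": {"deltas": [[0.05,0,0,0,0,0,0],[0.1,0,0,0,0,0,0],[0.1,0,0,0,0,0,0]]}}

```text
time_s: 10.7
tool_pos: [408.0, -259.1, 124.0]
tool_rot: [2.139, 2.295, -0.001]
force: [1.1, -1.0, 2.2]
finger_gap: 0.253
```

```bash
python3 -c "
from h import *
fz()"
```

```text
mean F,T,pos [ 1.1600e+00 -1.1000e+00  1.8100e+00 -3.2000e-01 -2.7000e-01 -2.0000e-02
  4.0802e+02 -2.5905e+02  1.2401e+02] yaw 94.0 t 10.95
```

Request:
{"api": "move_arm", "payload": {"deltas": [[-0.05,-0.05,0,0,0,4,0],[-0.05,-0.05,0,0,0,8,0],[-0.05,-0.05,0,0,0,12,0],[-0.05,-0.05,0,0,0,16,0],[-0.05,-0.05,0,0,0,16,0]]}}

```text
time_s: 11.58
tool_pos: [406.6, -258.5, 122.9]
tool_rot: [2.44, 1.978, 0.0]
force: [-0.6, 0.5, -0.6]
finger_gap: 0.249
```

```bash
python3 -c "
from h import *
fz()"
```

```text
mean F,T,pos [-1.0000e-01 -1.9000e-01 -7.7000e-01  2.0000e-02  2.0000e-02  1.0000e-02
  4.0700e+02 -2.5878e+02  1.2319e+02] yaw 78.0 t 11.825
```

Request:
{"api": "move_arm", "payload": {"deltas": [[0,0,0.08,0,0,0,0],[0,0,0.16,0,0,0,0],[0,0,0.24,0,0,0,0],[0,0,0.24,0,0,0,0]]}}

```text
time_s: 12.32
tool_pos: [407.5, -259.2, 121.7]
tool_rot: [2.439, 1.976, 0.001]
force: [-1.0, 0.7, 1.8]
finger_gap: 0.249
```

```bash
python3 -c "
from h import *
fz()"
```

```text
mean F,T,pos [-1.0900e+00  6.8000e-01  1.9600e+00  2.0000e-01  2.7000e-01 -2.0000e-02
  4.0747e+02 -2.5922e+02  1.2163e+02] yaw 78.0 t 12.575
```

Request:
{"api": "move_arm", "payload": {"deltas": [[0,0,-0.04,0,0,5,0],[0,0,-0.04,0,0,10,0],[0,0,-0.04,0,0,15,0],[0,0,-0.04,0,0,20,0],[0,0,-0.04,0,0,20,0]]}}

```text
time_s: 13.2
tool_pos: [407.9, -259.4, 122.0]
tool_rot: [2.743, 1.523, 0.003]
force: [0.8, 0.6, 0.8]
finger_gap: 0.253
```

```bash
python3 -c "
from h import *
fz()"
```

```text
mean F,T,pos [ 9.4000e-01  1.2000e-01  1.4600e+00  4.0000e-02 -3.2000e-01  0.0000e+00
  4.0788e+02 -2.5938e+02  1.2205e+02] yaw 58.0 t 13.45
```

Request:
{"api": "move_arm", "payload": {"deltas": [[0,0,0,0,0,5,0],[0,0,0,0,0,10,0],[0,0,0,0,0,15,0],[0,0,0,0,0,20,0]]}}

```text
time_s: 13.95
tool_pos: [407.7, -259.3, 122.0]
tool_rot: [2.968, 1.019, 0.004]
force: [1.0, -0.9, -0.0]
finger_gap: 0.246
```

```bash
python3 - <<'E'
from h import *
print(get_state()["ft_torque"]);fz()
p,d=camera("wrist");p2,_=camera("top")
a=cv2.resize(p[150:220,205:305],(560,392),interpolation=2);b=cv2.resize(p2[195:260,212:272],(240,260),interpolation=2)
b=np.vstack([b,np.zeros((132,240,3),np.uint8)])
cv2.imwrite("pics/w6.png",np.hstack([a,b])[:,:,::-1])
E
```

```text
[-2.81359299e-04 -3.25822780e-01  9.73386462e-02]
mean F,T,pos [ 1.4100e+00 -3.7000e-01  1.2800e+00 -4.0000e-02 -3.8000e-01  8.0000e-02
  4.0769e+02 -2.5934e+02  1.2198e+02] yaw 38.1 t 14.2
```

View pics/w6.png

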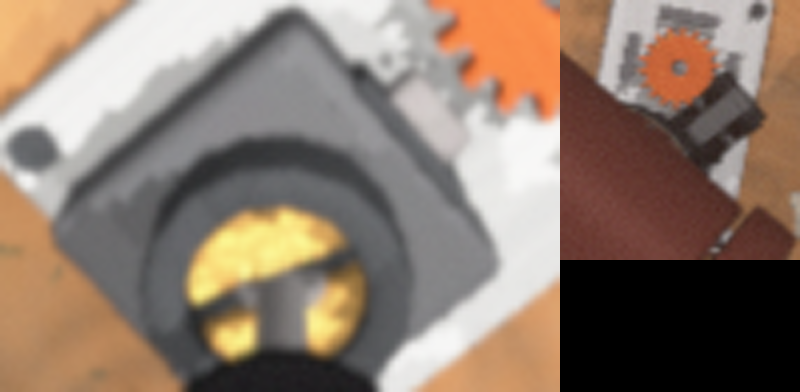

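It is driving: torque is 0.08 N m and the bolt is emerging at (430,115). The slot lags the blade by about 17° of play and has turned about 21°, so roughly 48° remains.

Request:
{"api": "move_arm", "payload": {"deltas": [[0,0,0,0,0,5,0],[0,0,0,0,0,10,0],[0,0,0,0,0,15,0],[0,0,0,0,0,20,0],[0,0,0,0,0,25,0],[0,0,0,0,0,30,0],[0,0,0,0,0,35,0],[0,0,0,0,0,40,0]]}}

```text
time_s: 15.3
tool_pos: [407.4, -259.6, 122.0]
tool_rot: [3.138, -0.058, 0.004]
force: [0.9, -0.1, 1.6]
finger_gap: 0.25
```

```bash
python3 -c "
from h import *
fz()"
```

```text
mean F,T,pos [ 6.8000e-01 -1.8200e+00  1.8100e+00 -4.0000e-01 -2.6000e-01  9.0000e-02
  4.0746e+02 -2.5960e+02  1.2197e+02] yaw -1.9 t 15.55
```

Torque is still 0.09, so it isn't at the stop yet. I'll turn the rest in 2° steps.

Request:
{"api": "move_arm", "payload": {"deltas": [[0,0,0,0,0,2,0],[0,0,0,0,0,4,0],[0,0,0,0,0,6,0]]}}

```text
time_s: 15.92
tool_pos: [407.4, -259.5, 121.9]
tool_rot: [3.131, -0.222, 0.004]
force: [0.9, -3.6, 1.3]
finger_gap: 0.25
```

```bash
python3 -c "
from h import *
fz()"
```

```text
mean F,T,pos [ 8.9000e-01 -3.7100e+00  1.5000e+00 -8.9000e-01 -1.5000e-01  9.0000e-02
  4.0743e+02 -2.5948e+02  1.2191e+02] yaw -8.0 t 16.175
```

Request:
{"api": "move_arm", "payload": {"deltas": [[0,0,0,0,0,1.5,0],[0,0,0,0,0,3,0]]}}

```text
time_s: 16.42
tool_pos: [407.4, -259.4, 121.9]
tool_rot: [3.125, -0.303, 0.004]
force: [0.4, -4.8, 1.4]
finger_gap: 0.254
```

```bash
python3 -c "
from h import *
fz()"
```

```text
mean F,T,pos [ 2.1000e-01 -4.1100e+00  1.9600e+00 -1.0900e+00 -6.0000e-02  4.0000e-02
  4.0743e+02 -2.5935e+02  1.2187e+02] yaw -11.0 t 16.675
```

```bash
python3 - <<'E'
from h import *
s=get_state();p,d=camera("wrist");e=ext("wrist",s)
a=cv2.resize(p[110:220,185:325],(800,600*800//800),interpolation=2)
cv2.imwrite("pics/w7.png",a[:,:,::-1])
E
```

```text
(no output)
```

View pics/w7.png

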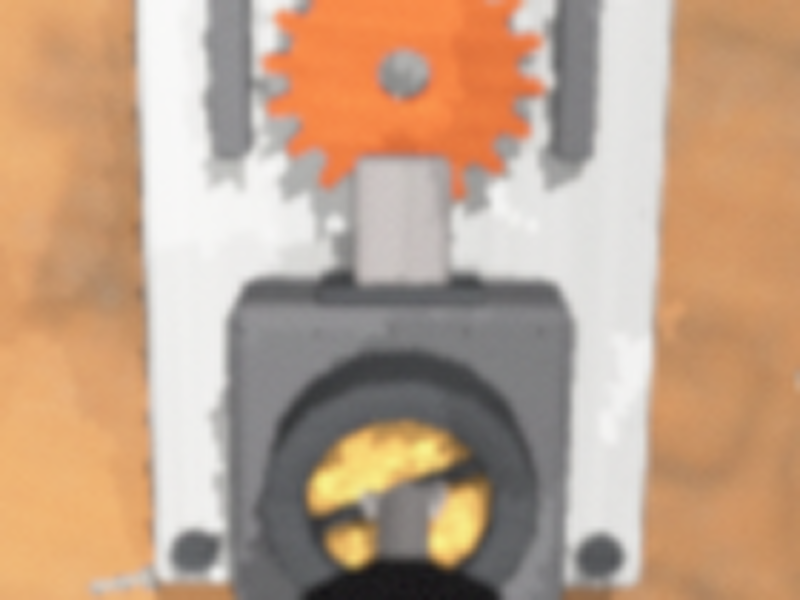

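The bolt is now out over the gear, with its end at (402,157) against the housing edge at y=285. The gear is still in its nest. I'll check the bolt travel numerically and then lift off.

```bash
python3 - <<'E'
from h import *
s=get_state();e=ext("wrist",s)
f=lambda x,y:(185+x*140/800,110+y*110/600)
for n,px,z in(("bolt end",(402,157),29),("house front",(402,285),34),("gear",(403,75),19),("slotL",(315,522),50),("slotR",(480,465),50)): print(n,ray(e,f(*px),z))
print(todelta(s["tool_pos"]+[0,0,60],yaw(s)[0],s))
E
```

```text
bolt end [[ 452.65226977 -268.83972662   29.        ]]
house front [[ 434.86858965 -265.36908668   34.        ]]
gear [[ 463.48119205 -271.12743002   19.        ]]
slotL [[ 406.42748107 -247.63965123   50.        ]]
slotR [[ 410.56233402 -271.36240143   50.        ]]
[ 0.02  0.01 -6.    0.1  -0.17 -0.  ]
```

Request:
{"api": "move_arm", "payload": {"deltas": [[0,0,0,0,0,-5,0],[0,0,0,0,0,-10,0],[0,0,0,0,0,-10,0],[0,0,-0.5,0,0,-10,0],[0,0,-1.5,0,0,-10,0],[0,0,-4,0,0,-10,0],[0,0,-7,0,0,-10,0],[0,0,-10,0,0,-10,0],[0,0,-10,0,0,-10,0]]}}

```text
time_s: 17.85
tool_pos: [408.3, -259.8, 224.8]
tool_rot: [3.136, -0.027, 0.01]
force: [0.2, -1.0, -1.2]
finger_gap: 0.251
```

Bolt travel measures 18 mm, the slot has turned about 66°, and the gear hasn't moved. Now back to the stand.

```bash
python3 -c "
from h import *
s=get_state();print(s['tool_pos'],yaw(s),todelta((547.8,-409.2,172),12.5,s))"
```

```text
[ 408.29000541 -259.75304841  224.8020818 ] (np.float64(-1.0036281986344653), array([ 0.0066, -0.005 , -1.    ])) [ 14.18  14.67   5.45   0.32  -0.35 -13.5 ]
```

Request:
{"api": "move_arm", "payload": {"deltas": [[3.5,3.6,0,0,0,-5,0],[7,7.2,0,0,0,-10,0],[10.5,10.9,0,0,0,-13.5,0],[14.2,14.7,0,0,0,-13.5,0],[14.2,14.7,0,0,0,-13.5,0],[14.2,14.7,2.5,0,0,-13.5,0],[14.2,14.7,5.3,0,0,-13.5,0],[14.2,14.7,5.3,0,0,-13.5,0],[14.2,14.7,5.3,0,0,-13.5,0]]}}

```text
time_s: 18.98
tool_pos: [546.6, -408.2, 170.0]
tool_rot: [3.121, 0.342, 0.004]
force: [-0.3, 0.4, -0.6]
finger_gap: 0.25
```

```bash
python3 - <<'E'
from h import *
s=get_state();p,d=camera("wrist");e=ext("wrist",s);print(s["tool_pos"],yaw(s),s["force"])
print("pred tip",proj(e,[s["tool_pos"]+R.from_rotvec(s["tool_rot"]).apply([0,0,77.5])]))
sq=np.array([[x,y,0] for x,y in((-9,-9),(9,-9),(9,9),(-9,9))])+[547.8,-409.0,72];print("hole px",proj(e,sq).round(1).tolist())
np.savez("w8.npz",p=p,tp=s["tool_pos"],tr=s["tool_rot"])
cv2.imwrite("pics/w8.png",cv2.resize(p[130:235,185:325],(800,600),interpolation=2)[:,:,::-1])
E
```

```text
[ 546.61136667 -408.20950141  169.9538102 ] (np.float64(12.514646388223722), array([ 0.0026, -0.0019, -1.    ])) [-0.25699245  0.3533478  -0.55208211]
pred tip [[254.40106038 199.12464115]]
hole px [[263.1, 202.3], [267.9, 183.0], [247.3, 178.6], [243.0, 198.1]]
```

View pics/w8.png

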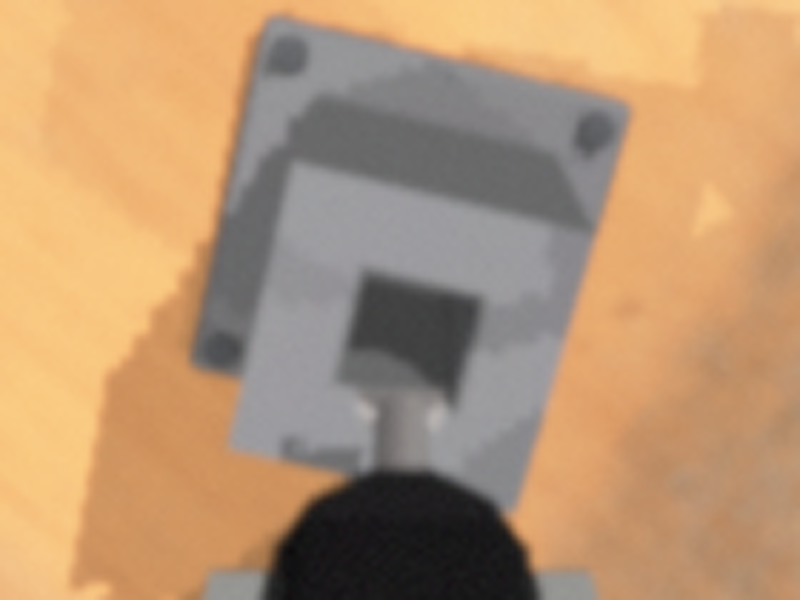

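The picture shows the blade tip at (400,395) and the hole's centre at about (410,339). I'll compute the correction.

```bash
python3 - <<'E'
from h import *
f=np.load("w8.npz");s=dict(tool_pos=f["tp"],tool_rot=f["tr"]);e=ext("wrist",s)
g=lambda x,y:(185+x*.175,130+y*.175)
h=ray(e,[g(365,270),g(483,297),g(455,408),g(338,383)],72);print(h.round(1),h.mean(0))
t=ray(e,g(400,397),s["tool_pos"][2]-77.5);print("tip",t)
c=h.mean(0)[:2]-t[0,:2];print("shift",c,todelta(s["tool_pos"]+[*c,0],12.5,s))
E
```

```text
[[ 558.2 -401.    72. ]
 [ 558.  -419.2   72. ]
 [ 539.9 -419.1   72. ]
 [ 540.  -400.8   72. ]] [ 549.01366347 -410.02207904   72.        ]
tip [[ 546.62936568 -408.88713213   92.4538102 ]]
shift [ 2.38429779 -1.13494692] [ 0.21  0.16  0.    0.14 -0.12  0.01]
```

Request:
{"api": "move_arm", "payload": {"deltas": [[0.22,0.15,0,0,0,0,0],[0.22,0.15,1,0,0,0,0],[0.22,0.15,2,0,0,0,0],[0.22,0.15,3,0,0,0,0],[0.22,0.15,4,0,0,0,0],[0.22,0.15,4,0,0,0,0]]}}

```text
time_s: 19.77
tool_pos: [548.6, -409.0, 127.6]
tool_rot: [-3.123, -0.342, -0.001]
force: [-0.3, 0.3, -0.4]
finger_gap: 0.251
```

Request:
{"api": "move_arm", "payload": {"deltas": [[0,0,1,0,0,0,0],[0,0,2,0,0,0,0],[0,0,3,0,0,0,0],[0,0,3.6,0,0,0,0],[0,0,3.6,0,0,0,0],[0,0,3.6,0,0,0,0]]}}

```text
time_s: 20.52
tool_pos: [549.7, -409.8, 93.8]
tool_rot: [3.12, 0.342, 0.004]
force: [0.6, 0.5, -0.6]
finger_gap: 0.249
```

Inside with no force. I'll lower it to contact in small steps.

Request:
{"api": "move_arm", "payload": {"deltas": [[0,0,0.2,0,0,0,0],[0,0,0.4,0,0,0,0],[0,0,0.5,0,0,0,0],[0,0,0.5,0,0,0,0]]}}

```text
time_s: 21.02
tool_pos: [549.4, -409.6, 88.3]
tool_rot: [3.121, 0.342, 0.003]
force: [-0.4, -0.3, -1.2]
finger_gap: 0.251
```

```bash
python3 -c "
from h import *
fz(4)"
```

```text
mean F,T,pos [-2.6000e-01 -1.8000e-01 -8.9000e-01 -0.0000e+00  1.0000e-02 -2.0000e-02
  5.4946e+02 -4.0967e+02  8.8450e+01] yaw 12.5 t 21.225
```

Request:
{"api": "move_arm", "payload": {"deltas": [[0,0,0.1,0,0,0,0],[0,0,0.15,0,0,0,0],[0,0,0.15,0,0,0,0]]}}

```text
time_s: 21.6
tool_pos: [549.6, -409.8, 88.0]
tool_rot: [3.12, 0.342, 0.004]
force: [-1.8, 1.6, 4.2]
finger_gap: 0.247
```

```bash
python3 -c "
from h import *
fz(4)"
```

```text
mean F,T,pos [-1.9300e+00  1.9400e+00  5.3200e+00  3.9000e-01  4.1000e-01  2.0000e-02
  5.4964e+02 -4.0980e+02  8.7990e+01] yaw 12.5 t 21.8
```

It is seated: contact at TCP z 88.0, the same as when grasped. Releasing and rising.

Request:
{"api": "move_arm", "payload": {"deltas": [[0,0,0,0,0,0,0.35],[0,0,0,0,0,0,0.6],[0,0,0,0,0,0,0.9],[0,0,0,0,0,0,1],[0,0,0,0,0,0,1],[0,0,0,0,0,0,1]]}}

```text
time_s: 22.55
tool_pos: [549.5, -409.7, 86.9]
tool_rot: [3.121, 0.342, 0.004]
force: [0.2, 0.4, 0.4]
finger_gap: 1.002
```

Request:
{"api": "move_arm", "payload": {"deltas": [[0,0,-2,0,0,0,1],[0,0,-5,0,0,0,1],[0,0,-9,0,0,0,1],[0,0,-14,0,0,0,1],[0,0,-18,0,0,0,1],[0,0,-18,0,0,0,1],[0,0,-18,0,0,0,1]]}}

```text
time_s: 23.42
tool_pos: [548.9, -409.2, 267.4]
tool_rot: [3.12, 0.342, 0.004]
force: [1.1, 0.3, -1.5]
finger_gap: 0.999
```

```bash
python3 - <<'E'
from h import *
im=[]
for n in("wrist","scene"):
    s=get_state();p,d=camera(n);e=ext(n,s);Rm,t,K=e;v,u=np.mgrid[:384,:512];P=(np.stack([u*d,v*d,d],-1)@np.linalg.inv(K).T-t)@Rm
    near=np.hypot(P[...,0]-548.5,P[...,1]+409.5)<40
    for nm,lo,hi in(("handle top",122,145),("stand",67,77)):
        m=near&(P[...,2]>lo)&(P[...,2]<hi)
        if m.any():
            q=P[m]; 
            if lo>100:q=q[q[:,2]>np.percentile(q[:,2],90)-4]
            print(n,nm,m.sum(),np.median(q,0).round(1),cv2.minAreaRect(q[:,:2].astype(np.float32)))
    c=proj(e,[548.5,-409.5,100])[0].astype(int) if n=="wrist" else proj(e,[480,-330,60])[0].astype(int)
    x,y=np.clip(c[0],70,441),np.clip(c[1],90,293);im.append(cv2.resize(p[y-80:y+80,x-70:x+70],(400,457),interpolation=2))
print(s["time_s"],s["tool_pos"])
cv2.imwrite("pics/fin.png",np.hstack(im)[:,:,::-1])
E
```

```text
wrist handle top 506 [ 551.1 -409.7  135. ] ((550.9485473632812, -409.70611572265625), (19.416173934936523, 19.76639747619629), 12.486519813537598)
wrist stand 894 [ 559.2 -401.2   72.4] ((549.1561889648438, -408.89788818359375), (46.022186279296875, 46.3575553894043), 88.57070922851562)
scene handle top 106 [ 548.2 -410.   133.5] ((548.8049926757812, -409.4454650878906), (19.06812858581543, 18.57924461364746), 15.320798873901367)
scene stand 236 [ 537.4 -417.    71.4] ((547.1766967773438, -408.52880859375), (46.72101974487305, 47.61630630493164), 89.90632629394531)
23.475 [ 548.57706928 -408.90138718  265.90343723]
```

View pics/fin.png

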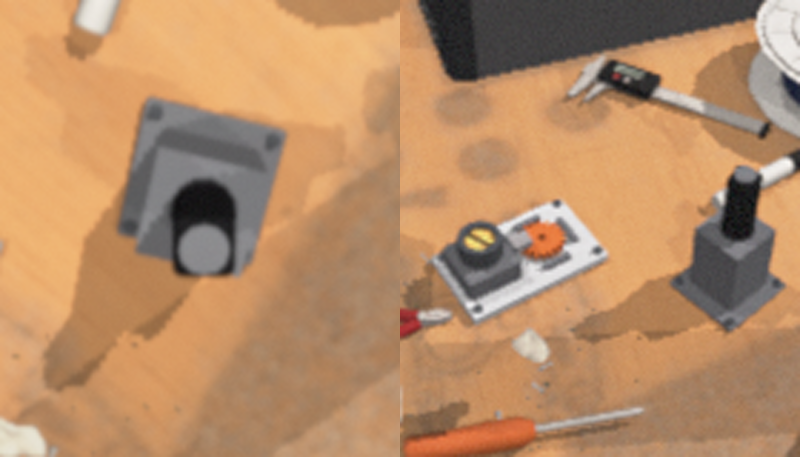

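The driver stands upright in its stand at (745,200), with its top at the starting height. The bolt is out over the gear at (520,242), and the gear is in its nest.

```bash
python3 -c "
from cell import *
print(job_done())"
```

```text
the job is handed in; nothing more can be done
None
```

The gear is locked into the jig, and the driver is back upright in its stand, fully home. I handed the job in at about 23.5 s of the 72 s allowed. I viewed 12 pictures, two over the budget of 10.

- **Blade and slot:** I set the blade down about 18° off the slot. It began to catch in the slot as I pressed, before I turned it. Turning 16° clockwise then dropped it in.
- **Pressing force:** the push on the screw stayed around 2–3 N in the settled averages, with single readings up to about 3 N. The limit for bottoming the spring is 12 N.
- **Bolt:** I turned the screw about 66° clockwise, until the sideways force built up at the stop. In the wrist image the bolt sticks out about 18 mm, against the 15.5 mm needed, and lies over the gear.
- **Gear:** before and after agree to within about 1 mm, and it is still in its nest.
- **Driver:** contact on returning it came at the same tool height (88.0 mm) as when I picked it up. Its top reads 133.5–135 mm, against 132–134 mm at the start, and it stands upright with the gripper clear.

**Checks that disagreed:**
- **Slot angle:** the automatic fit gave −22.5° against −14° read by eye. I used the eye reading, and the blade dropped in.
- **Torque at the stop:** the measured turning torque fell from 0.09 to 0.04 N m instead of rising. I judged the stop from the sideways force and the picture instead.

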